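# Set the second support post level with the first

## Robot

A 7-joint arm with a two-finger parallel gripper is mounted at the origin on a cart in front of the work surface, level with it; the furniture and walls round the work are solid. World frame = base frame: x ahead of the robot, y to its left, z up, the work surface at z = 0. Lengths are in m, angles in rad, forces in N, time in s.
With the tool pointing down it reaches from about 0.425 to 0.925 m from the base axis. Payload 6.8 kg.
Tool frame: the origin (TCP) lies between the finger pads; the fingertips stand 11 mm ahead of it and the grasp point (between the pads) lies 8 mm behind it; z points along the fingers, y is the line along which they close (so a half turn about z gives the same grasp; the last joint's range is limited). The gripper opens to 85 mm and grips with 20 to 120 N. Pads are 22 mm wide; open, the fingers measure 114 mm over their backs; the gripper's body (76 mm by 85 mm) begins 54 mm behind the grasp point. The pads swing forward as they close: fully open they stand 13 mm farther back than shut.
Start: joints at [1.141, 0.477, 0.022, 1.555, -0.011, 1.109, -0.083], TCP at [0.213, -0.64, 0.242] pointing down, gripper open.
Joint ranges: [-2.96, 2.96], [-0.34, 2.1], [-1.41, 1.46], [0.24, 2.44], [-1.37, 4.51], [0.17, 1.92], [-2.96, 2.96]. Speed limits (rad/s): [2.39, 2.39, 3.14, 3.14, 3.14, 3.14, 3.14].

## Interface

Orientations are given as a rotation vector (axis times angle).
In Python, from bench import r gives the robot as it stands.
- The arm moves only by the tool send_rows, never from a script. Its argument "deltas" is a list of rows, each an object of numbers: "dx", "dy", "dz": the shift along the world's x, y, z in mm; "rx", "ry", "rz": the turn, a rotation vector about the world's x, y, z in degrees. A call has 1 to 5 rows; each row is the pose to reach, as a shift and turn from the pose commanded when the call began; what a row does not reach only later rows make up. A row lasts 1/12 s, in which the tool goes at most 41.7 mm and 7.16 degrees, less where a joint would pass 70% of its speed; a pose out of reach is approached as far as the arm can. A call with a gripper value outside its range is refused whole. "jaw" is the finger opening in mm, from 0 to 85.4, set as the call begins (left out, the last holds). The fingers move at their own pace and stop on an object; "newtons" is the grip in N (left out, the last holds). Time passes only in rows, so rows that repeat a pose let the fingers close. It gives the time, the measured TCP pose, the force, the opening and the grip force at its end, in the units of the state.
- r.get_obs(): the state, without advancing time (a new reading comes with each control period).
- r.grab_frame(name): name is "side" or "top" or "wrist"; returns a dict with "frame" (420x560x3 uint8, blue, green, red), "z_map" (420x560 float32, m along the optical axis (not along the pixel's ray), 0 where there is no reading), "vertical_fov" (degrees; the focal length in pixels is half the picture's height over the tangent of half this angle, whatever the lens; pixels are square), "cx", "cy" (the principal point, pixels), "distortion" ([k1, k2, p1, p2, k3] as OpenCV has them; the pictures are not rectified), "xyz" and "orientation" of the camera in the world. Camera axes: x right, y down, z forward; pixel columns grow to the right and rows downward; lengths in m; the calibration is good to about 2 mm. A picture is of the moment at which its call begins.
- r.hand_in(): hands the job in; it is judged then, once.
The state is a dict: "clock": time; "joints": joint angles; "qvel": joint speeds; "tau": joint torques, N m; "tcp_pos": TCP position; "orientation": TCP orientation; "contact_force": force on the tool from outside, world axes, zero at the start; "moment": the same for the moment, N m; "grip_width": finger opening in m; "gripper_force": force on a finger pad.
Only numpy, scipy, OpenCV 4.12 (cv2) and the standard library are available. Lean on these libraries where they do the work, as an engineer would, in place of code of your own. Each camera call takes 0.05 s, during which the arm holds its last target. There are 200 camera calls.

## Task

Two telescoping support posts stand on the bench to carry a chassis. Take the shorter post by its head, turn it anticlockwise (seen from above) until the twist lock is fully loose, draw the inner section up until its head is level with the head of the taller post, then turn it clockwise until the lock grips firmly, without forcing it, and let go so that it stays up by itself. Leave the taller post and the small things around alone.

Things in the scene. Friction and masses are not known exactly. Their poses are not given: they have to be found in the camera images.
- post: the shorter telescoping post (the one to set): round dark steel foot 72 mm across screwed to the bench, upright aluminium tube 35 mm across with a black collar 41 mm across whose top is 125 mm above the bench. Origin: on the bench, on the tube's vertical axis. Wall shelves hang over the far part of the bench: keep the arm clear of them.
- head: inner section of that post (steel, 20 mm across) with its black ribbed head: a block 44 mm long (own x), 24 mm wide (own y; grip across it), 26 mm tall, 5 mm rubber pad on top. Origin on the post's axis, 172 mm below the pad's top; the block spans 141 to 167 mm above the origin. Slides and turns in the tube. 0.26 to 0.38 kg; when loose it sinks by its own weight unless held.
- head_top (a point): centre of the top of the rubber pad on the shorter post's head, on the post's axis
- lift (a joint): how far the inner section is drawn out of the tube, in m: 0 = fully in, 0.1 = stop
- twist (a joint): twist of the head in the tube, in rad, growing clockwise seen from above. Loose stop at -0.35; below 0.1 it is loose at every height. It starts locked, at 0.45 to 0.52. The bore is worn unevenly: at the new height the lock may begin to bite anywhere from about 0.12 to 0.7 rad, which can only be felt. Let go when locked, it may turn back by up to 0.05 rad.
- lock (a point): centre of the top of the black collar of the shorter post; inside, an eccentric bites on a shoe. Turning it takes about 0.09 N m when free; past the bite the torque rises by about 0.12 N m per 0.1 rad, flickering by 0.05 (stick-slip). A rise of 0.13 to 0.2 N m over free turning is right; under about 0.08 the grip is too weak (shoe force below 6 N), over 0.3 it is overtight (32 N).
- guide_post: the taller post, alike in shape (foot 72 mm, tube 35 mm, collar top at 125 mm), already set. Origin: on the bench, on its axis.
- guide_top (a point): centre of the top of the rubber pad on the taller post's head: the height to match
- screw_tin: round tin, 64 mm across, 14 mm tall, bystander; origin centre of its underside
- spudger: black flat pry stick, 150 mm long along its own y, bystander; origin centre of its underside
- solder_spool: spool of solder, 57 mm across, 32 mm tall, bystander; origin centre of its underside
- ball_pen: white and red ball pen, 145 mm long along its own y, bystander; origin centre of its underside

How it is judged:
By the outcome, as a careful person would: the job done as asked, in the order asked, and still so for the second after the job is handed in, with the robot touching nothing.
It also fails if it takes over 61 s, if anything falls off the work surface, if the arm or the gripper's body presses on something with over 40 N, if the wrist force passes 120 N, or if a joint passes its speed limit or range.

## Working session

There is one attempt and no reset: what is moved stays moved. The work goes in short steps, Python scripts to look and compute and a tool call to move; the robot and the scene stay as the last step left them, time stands still between calls to the robot, and variables do not carry over. Pictures are saved under pics/ and viewed, at most 10 in all, crops included, and the job is handed in when it is done.

Besides the shell and the picture viewer there is one more tool, called after ">>>" as name([rows], argument=value, ...), one row to a line, values as JSON. send_rows: Moves the arm, as the interface text tells. Its arguments: {"type":"object","properties":{"deltas":{"type":"array","items":{"type":"object","properties":{"dx":{"type":"number"},"dy":{"type":"number"},"dz":{"type":"number"},"rx":{"type":"number"},"ry":{"type":"number"},"rz":{"type":"number"}}}},"jaw":{"type":"number"},"newtons":{"type":"number"}},"required":["deltas"]}

```bash
mkdir -p pics
cat > h.py <<'E'
import numpy as np, cv2
from scipy.spatial.transform import Rotation as R
from bench import r
def cam(n):
    f=r.grab_frame(n); h=f['frame'].shape[0]
    fl=h/2/np.tan(np.radians(f['vertical_fov'])/2)
    f['K']=np.array([[fl,0,f['cx']],[0,fl,f['cy']],[0,0,1.]])
    f['Rm']=R.from_rotvec(f['orientation']).as_matrix() if np.size(f['orientation'])==3 else None
    f['d']=np.array(f['distortion'],float); f['p']=np.array(f['xyz']); return f
def rays(f,uv):
    n=cv2.undistortPoints(np.array(uv,float).reshape(-1,1,2),f['K'],f['d']).reshape(-1,2)
    return np.c_[n,np.ones(len(n))]@f['Rm'].T
def onplane(f,uv,z):
    d=rays(f,uv); return f['p']+d*((z-f['p'][2])/d[:,2])[:,None]
def cloud(f):
    h,w=f['z_map'].shape; v,u=np.mgrid[:h,:w]
    d=rays(f,np.c_[u.ravel(),v.ravel()]); return (f['p']+d*f['z_map'].reshape(-1,1)).reshape(h,w,3)
E
python3 - <<'E'
from h import *
print({k:np.round(v,3) for k,v in r.get_obs().items()})
for n in('side','top'):
    f=cam(n); cv2.imwrite(f'pics/{n}0.png',f['frame']); print(n,f['p'],f['orientation'],f['vertical_fov'],f['d'])
    c=cloud(f); np.savez(f'{n}0.npz',c=c,f=f['frame'])
E
```

```text
{'clock': np.float64(0.0), 'joints': array([ 1.141,  0.478,  0.022,  1.556, -0.011,  1.109, -0.083]), 'qvel': array([-0.001,  0.001,  0.001, -0.001,  0.001, -0.001,  0.001]), 'tau': array([ 1.0000e-03, -5.9645e+01,  1.6080e+00, -2.8120e+01,  1.2000e-02,
        9.0000e-03,  0.0000e+00]), 'tcp_pos': array([ 0.213, -0.64 ,  0.241]), 'orientation': array([-3.099e+00, -5.030e-01,  1.000e-03]), 'contact_force': array([-0.693,  0.345, -0.546]), 'moment': array([ 0.021,  0.042, -0.026]), 'gripper_force': np.float64(0.0), 'grip_width': np.float64(0.085)}
side [ 0.24269918 -0.31699922  0.62654152] [-2.15306012  0.53702453 -0.28233557] 49.547710949586744 [-0.07932197  0.          0.          0.          0.        ]
top [0.42122481 0.2734701  0.98119925] [-2.09674864  2.13766114 -0.1529047 ] 53.232098992789176 [-0.09753837  0.          0.          0.          0.        ]
```

View pics/side0.png

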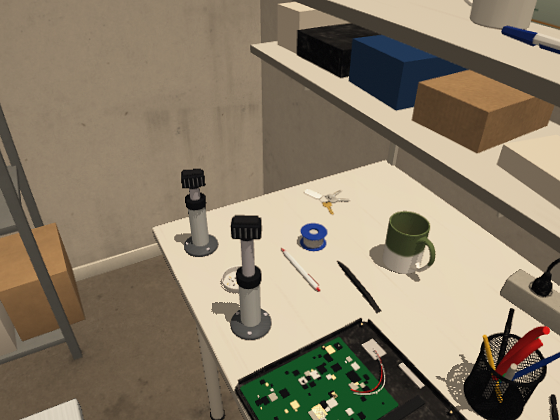

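View pics/top0.png

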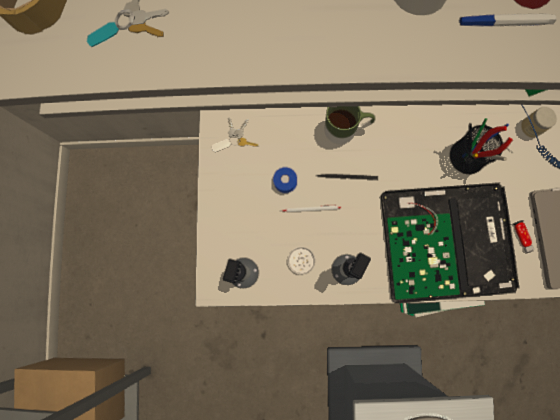

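The side view shows the shorter post's head at (193,180) and the taller one's at (246,228). The top view shows the same heads at about (235,271) and (358,264).

```bash
cat > meas.py <<'E'
from h import *
# per head: box of pixels; points within z range
def head(f,c,box,zmin):
    x0,y0,x1,y1=box; P=c[y0:y1,x0:x1].reshape(-1,3); C=f[y0:y1,x0:x1].reshape(-1,3)
    m=np.isfinite(P).all(1)&(P[:,2]>zmin)&(P[:,2]<.4); P=P[m]
    zt=np.percentile(P[:,2],97); T=P[P[:,2]>zt-.006]
    T=T[np.linalg.norm(T[:,:2]-np.median(T[:,:2],0),axis=1)<.03]
    (cx,cy),(w,h),a=cv2.minAreaRect((T[:,:2]*1000).astype(np.float32))
    if w<h: a+=90
    print('n',len(T),'ztop',zt.round(4),'med',np.median(T[:,2]).round(4),'ctr',round(cx,1),round(cy,1),'size',round(w,1),round(h,1),'long axis deg',round(a,1))
if __name__=='__main__':
    s=np.load('side0.npz');t=np.load('top0.npz')
    print('side S');head(s['f'],s['c'],(175,163,212,200),.14)
    print('side G');head(s['f'],s['c'],(222,205,270,250),.17)
    print('top S');head(t['f'],t['c'],(215,250,262,292),.14)
    print('top G');head(t['f'],t['c'],(325,245,375,290),.17)
    # shelf extents: points with z>.3 from top
    P=t['c'].reshape(-1,3);m=(P[:,2]>.28)&(P[:,0]>.3);print('high pts min x',np.percentile(P[m],[0.5,99.5],axis=0).round(3))
    P=s['c'].reshape(-1,3);m=(P[:,2]>.28)&(P[:,0]>.3)&(P[:,0]<1.2)&(P[:,1]<1);print(np.percentile(P[m],[0.5,50,99.5],axis=0).round(3))
    # collars/tubes axis from side: points z .06-.12
    for n,b in(('S',(180,205,222,250)),('G',(228,260,275,330))):
        P=s['c'][b[1]:b[3],b[0]:b[2]].reshape(-1,3);P=P[(P[:,2]>.03)&(P[:,2]<.095)]
        A=np.c_[2*P[:,:2],np.ones(len(P))];q=np.linalg.lstsq(A,(P[:,:2]**2).sum(1),rcond=None)[0];print(n,len(P),q[:2],np.sqrt(q[2]+q[0]**2+q[1]**2))
    print('screw tin etc', t['c'][261,300],t['c'][209,310],t['c'][180,285])
E
python3 meas.py
```

```text
side S
n 146 ztop 0.1847 med 0.1829 ctr 444.8 405.9 size 21.7 41.1 long axis deg 165.3
side G
n 275 ztop 0.2328 med 0.2315 ctr 447.7 166.3 size 22.4 41.6 long axis deg 150.2
top S
n 197 ztop 0.1867 med 0.1847 ctr 445.5 406.2 size 19.3 40.7 long axis deg 164.7
top G
n 224 ztop 0.2344 med 0.2325 ctr 449.1 167.5 size 19.9 41.6 long axis deg 151.2
high pts min x [[ 0.421 -0.16   0.283]
 [ 0.814  0.707  0.981]]
[[ 0.67  -0.102  0.281]
 [ 0.787  0.119  0.353]
 [ 0.995  0.709  0.515]]
S 445 [0.44461758 0.40699543] 0.01661696389387248
G 566 [0.44825443 0.16730368] 0.017004489083290712
screw tin etc [0.46980595 0.2747776  0.00266087] [0.59028981 0.24872781 0.01175633] [0.65674933 0.30566368 0.03150559]
```

>>> send_rows([
  {"dx": 24, "dy": 28, "dz": 14, "rz": 6},
  {"dx": 48, "dy": 56, "dz": 28, "rz": 12},
  {"dx": 70, "dy": 84, "dz": 42, "rz": 18},
  {"dx": 92, "dy": 112, "dz": 56, "rz": 24},
  {"dx": 115, "dy": 140, "dz": 70, "rz": 30},
], jaw=85)

```text
$.deltas[0]: bad value
```

Run:
```python
from h import *
print(r.get_obs()['joints'].round(3))
t=np.load('top0.npz')['c'].reshape(-1,3);s=np.load('side0.npz')['c'].reshape(-1,3)
for P in(t,s):
  for y in np.arange(-.5,.6,.1):
    m=(abs(P[:,1]-y)<.05)&(P[:,0]>.3)&(P[:,0]<.66)&(P[:,2]<.7)
    m2=(abs(P[:,1]-y)<.05)&(P[:,2]>.25)&(P[:,2]<.9)&(P[:,0]>.45)
    print(round(y,1),m.sum(),P[m,2].max().round(3) if m.any() else '', 'shelf x min',np.percentile(P[m2,0],1).round(3) if m2.any() else '')
```

```text
[ 1.141  0.478  0.022  1.556 -0.012  1.109 -0.083]
-0.5 120 -0.749 shelf x min 
-0.4 120 0.023 shelf x min 
-0.3 4725 0.125 shelf x min 
-0.2 4952 0.019 shelf x min 0.728
-0.1 5613 0.019 shelf x min 0.671
-0.0 5655 0.019 shelf x min 0.671
0.1 5174 0.227 shelf x min 0.671
0.2 5734 0.236 shelf x min 0.671
0.3 5489 0.037 shelf x min 0.671
0.4 5351 0.188 shelf x min 0.671
0.5 3749 0.006 shelf x min 0.671
-0.5 0  shelf x min 
-0.4 0  shelf x min 
-0.3 0  shelf x min 
-0.2 4 0.002 shelf x min 
-0.1 3744 0.016 shelf x min 0.67
-0.0 9310 0.016 shelf x min 0.67
0.1 8347 0.228 shelf x min 0.67
0.2 7749 0.234 shelf x min 0.67
0.3 4549 0.034 shelf x min 0.67
0.4 5440 0.186 shelf x min 0.67
0.5 3220 0.004 shelf x min 0.728
```

>>> send_rows([
  {"dx": 24, "dy": 28, "dz": 14, "rx": 0, "ry": 0, "rz": 6},
  {"dx": 48, "dy": 56, "dz": 28, "rx": 0, "ry": 0, "rz": 12},
  {"dx": 70, "dy": 84, "dz": 42, "rx": 0, "ry": 0, "rz": 18},
  {"dx": 92, "dy": 112, "dz": 56, "rx": 0, "ry": 0, "rz": 24},
  {"dx": 115, "dy": 140, "dz": 70, "rx": 0, "ry": 0, "rz": 30},
], jaw=85)

```text
clock: 0.52
tcp_pos: [0.3289, -0.4987, 0.3125]
orientation: [-2.861, -1.295, 0.001]
contact_force: [1.2, 0.2, -0.2]
grip_width: 0.0851
gripper_force: 0.0
```

```bash
python3 -c "
from h import *
print(r.get_obs()['joints'].round(3))"
```

```text
[ 0.995  0.299 -0.141  1.654  0.045  1.192  0.123]
```

>>> send_rows([
  {"dx": 22, "dy": 30, "dz": 0, "rx": 0, "ry": 0, "rz": 6},
  {"dx": 44, "dy": 60, "dz": 0, "rx": 0, "ry": 0, "rz": 12},
  {"dx": 66, "dy": 90, "dz": 0, "rx": 0, "ry": 0, "rz": 18},
  {"dx": 88, "dy": 120, "dz": 0, "rx": 0, "ry": 0, "rz": 24},
  {"dx": 110, "dy": 150, "dz": 0, "rx": 0, "ry": 0, "rz": 30},
])

```text
clock: 0.93
tcp_pos: [0.439, -0.3487, 0.3121]
orientation: [-2.429, -1.992, 0.0]
contact_force: [0.0, 0.3, 0.3]
grip_width: 0.0845
gripper_force: 0.0
```

>>> send_rows([
  {"dx": 16, "dy": 37, "dz": 0, "rx": 0, "ry": 0, "rz": 6},
  {"dx": 32, "dy": 74, "dz": 0, "rx": 0, "ry": 0, "rz": 12},
  {"dx": 48, "dy": 111, "dz": 0, "rx": 0, "ry": 0, "rz": 18},
  {"dx": 64, "dy": 148, "dz": 0, "rx": 0, "ry": 0, "rz": 24},
  {"dx": 80, "dy": 185, "dz": 0, "rx": 0, "ry": 0, "rz": 30},
])

```text
clock: 1.35
tcp_pos: [0.5186, -0.1635, 0.3121]
orientation: [-1.83, -2.553, 0.001]
contact_force: [0.1, -0.2, -0.0]
grip_width: 0.085
gripper_force: 0.0
```

>>> send_rows([
  {"dx": 0, "dy": 40, "dz": 0, "rx": 0, "ry": 0, "rz": 6},
  {"dx": 0, "dy": 80, "dz": 0, "rx": 0, "ry": 0, "rz": 12},
  {"dx": 0, "dy": 120, "dz": 0, "rx": 0, "ry": 0, "rz": 18},
  {"dx": 0, "dy": 160, "dz": 0, "rx": 0, "ry": 0, "rz": 24},
  {"dx": 0, "dy": 200, "dz": 0, "rx": 0, "ry": 0, "rz": 30},
])

```text
clock: 1.77
tcp_pos: [0.5179, 0.0364, 0.3121]
orientation: [-1.107, -2.94, 0.001]
contact_force: [0.6, -1.0, 0.8]
grip_width: 0.085
gripper_force: 0.0
```

```bash
python3 -c "
from h import *
o=r.get_obs();print(o['joints'].round(3),o['tcp_pos'],R.from_rotvec(o['orientation']).as_matrix().round(3))"
```

```text
[ 0.415  0.224 -0.701  1.8    0.156  1.174  0.516] [0.51785522 0.03635121 0.31210607] [[-0.751  0.66  -0.   ]
 [ 0.66   0.751 -0.   ]
 [ 0.    -0.    -1.   ]]
```

>>> send_rows([
  {"dx": -7, "dy": 38, "dz": 0, "rx": 0, "ry": 0, "rz": 3},
  {"dx": -14, "dy": 76, "dz": 0, "rx": 0, "ry": 0, "rz": 6},
  {"dx": -21, "dy": 114, "dz": 0, "rx": 0, "ry": 0, "rz": 9},
  {"dx": -28, "dy": 152, "dz": 0, "rx": 0, "ry": 0, "rz": 12},
  {"dx": -35, "dy": 190, "dz": 0, "rx": 0, "ry": 0, "rz": 15},
])

```text
clock: 2.18
tcp_pos: [0.4827, 0.226, 0.3121]
orientation: [-0.719, -3.058, 0.001]
contact_force: [1.6, -0.4, -0.1]
grip_width: 0.0851
gripper_force: 0.0
```

>>> send_rows([
  {"dx": -10, "dy": 38, "dz": 0, "rx": 0, "ry": 0, "rz": 4},
  {"dx": -20, "dy": 76, "dz": 0, "rx": 0, "ry": 0, "rz": 8},
  {"dx": -28, "dy": 114, "dz": 0, "rx": 0, "ry": 0, "rz": 10},
  {"dx": -34, "dy": 152, "dz": 0, "rx": 0, "ry": 0, "rz": 11},
  {"dx": -38, "dy": 180, "dz": 0, "rx": 0, "ry": 0, "rz": 11},
])

```text
clock: 2.6
tcp_pos: [0.4437, 0.4077, 0.312]
orientation: [-0.42, -3.112, -0.001]
contact_force: [0.5, -0.6, 0.1]
grip_width: 0.0849
gripper_force: 0.0
```

Run:
```python
from h import *
o=r.get_obs();print(o['joints'].round(3),o['tcp_pos'],R.from_rotvec(o['orientation']).as_matrix().round(3)[:2,1])
f=cam('wrist');cv2.imwrite('pics/w0.png',f['frame']);c=cloud(f);np.savez('w0.npz',c=c,f=f['frame']);print(f['p'])
o=r.get_obs();print(o['tcp_pos'],o['contact_force'],o['moment'])
```

```text
[-0.192  0.433 -0.886  1.607  0.346  1.268  0.165] [0.44370749 0.40765906 0.31201062] [0.265 0.964]
[0.37478848 0.4271279  0.44394481]
[0.44128498 0.41264387 0.31223161] [-1.30835221  3.6829937   1.83251352] [0.27608609 0.10946299 0.04477605]
```

View pics/w0.png

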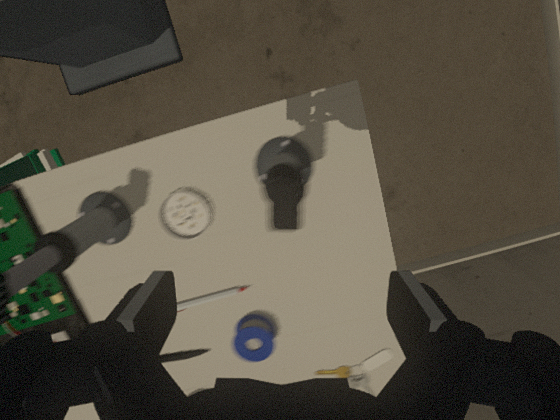

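The wrist view shows the head at about (285,205), centred between the open fingers at columns 150 and 415. Next I let the arm settle and refine the position.

>>> send_rows([
  {"dx": 0, "dy": 0, "dz": -30, "rx": 0, "ry": 0, "rz": 0},
  {"dx": 0, "dy": 0, "dz": -40, "rx": 0, "ry": 0, "rz": 0},
  {"dx": 0, "dy": 0, "dz": -40, "rx": 0, "ry": 0, "rz": 0},
  {"dx": 0, "dy": 0, "dz": -40, "rx": 0, "ry": 0, "rz": 0},
  {"dx": 0, "dy": 0, "dz": -40, "rx": 0, "ry": 0, "rz": 0},
])

```text
clock: 3.07
tcp_pos: [0.4462, 0.4042, 0.2732]
orientation: [0.428, 3.112, 0.001]
contact_force: [-0.4, 1.1, 0.2]
grip_width: 0.0853
gripper_force: 0.0
```

```bash
cat > ob.py <<'E'
from h import *
def st(tag=''):
    o=r.get_obs();m=R.from_rotvec(o['orientation']).as_matrix()
    print(tag,'t',round(float(o['clock']),2),'tcp',(o['tcp_pos']*1000).round(1),'yaw',np.degrees(np.arctan2(m[1,1],m[0,1])).round(2),'F',o['contact_force'].round(1),'M',o['moment'].round(3),'w',round(o['grip_width']*1000,1),'g',round(float(o['gripper_force']),1),'j',o['joints'].round(2))
if __name__=='__main__': st()
E
python3 - <<'E'
from ob import *
from meas import head
st();f=cam('wrist');c=cloud(f);st()
P=c.reshape(-1,3);m=(P[:,2]>.15)&(P[:,2]<.20)&(np.linalg.norm(P[:,:2]-[.445,.406],axis=1)<.035)
print(m.sum());head(f['frame'],np.where(m.reshape(c.shape[:2])[...,None],c,np.nan),(0,0,560,420),.15)
f=cam('top')
c=cloud(f);head(f['frame'],c,(325,245,375,290),.17)
E
```

```text
t 3.07 tcp [446.2 404.2 273.2] yaw 74.35 F [-0.4  1.1  0.2] M [ 0.005 -0.006  0.012] w 85.3 g 0.0 j [-0.2   0.46 -0.87  1.66  0.38  1.2   0.14]
 t 3.12 tcp [446.2 404.4 273.5] yaw 74.36 F [-0.2  0.3 -0.1] M [ 0.014 -0.046 -0.035] w 85.2 g 0.0 j [-0.2   0.46 -0.87  1.66  0.38  1.2   0.14]
2589
n 1734 ztop 0.186 med 0.1848 ctr 444.9 407.5 size 21.9 42.0 long axis deg 163.7
n 220 ztop 0.2347 med 0.2323 ctr 449.5 168.2 size 19.7 40.0 long axis deg 152.1
```

>>> send_rows([
  {"dx": -1, "dy": 2.5, "dz": -25, "rx": 0, "ry": 0, "rz": 0},
  {"dx": -1, "dy": 2.5, "dz": -50, "rx": 0, "ry": 0, "rz": 0},
  {"dx": -1, "dy": 2.5, "dz": -75, "rx": 0, "ry": 0, "rz": 0},
  {"dx": -1, "dy": 2.5, "dz": -100, "rx": 0, "ry": 0, "rz": 0},
  {"dx": -1, "dy": 2.5, "dz": -112, "rx": 0, "ry": 0, "rz": 0},
])

```text
clock: 3.58
tcp_pos: [0.4443, 0.4058, 0.1583]
orientation: [-0.426, -3.111, 0.003]
contact_force: [0.0, -0.0, 0.7]
grip_width: 0.0854
gripper_force: 0.0
```

>>> send_rows([
  {"dx": 0, "dy": 0, "dz": 0, "rx": 0, "ry": 0, "rz": 0},
  {"dx": 0, "dy": 0, "dz": 0, "rx": 0, "ry": 0, "rz": 0},
  {"dx": 0, "dy": 0, "dz": 0, "rx": 0, "ry": 0, "rz": 0},
], jaw=32)

```text
clock: 3.83
tcp_pos: [0.4452, 0.4082, 0.1622]
orientation: [0.425, 3.111, 0.004]
contact_force: [0.1, 0.6, 0.7]
grip_width: 0.0507
gripper_force: 0.0
```

```bash
python3 ob.py
```

```text
t 3.83 tcp [445.2 408.2 162.2] yaw 74.43 F [0.1 0.6 0.7] M [ 0.013  0.012 -0.025] w 50.7 g 0.0 j [-0.25  0.58 -0.81  1.77  0.48  1.01  0.05]
```

>>> send_rows([
  {"dx": 0, "dy": 0, "dz": 0, "rx": 0, "ry": 0, "rz": 0},
  {"dx": 0, "dy": 0, "dz": 0, "rx": 0, "ry": 0, "rz": 0},
  {"dx": 0, "dy": 0, "dz": 0, "rx": 0, "ry": 0, "rz": 0},
  {"dx": 0, "dy": 0, "dz": 0, "rx": 0, "ry": 0, "rz": 0},
  {"dx": 0, "dy": 0, "dz": 0, "rx": 0, "ry": 0, "rz": 0},
], jaw=15, newtons=45)

```text
clock: 4.25
tcp_pos: [0.4448, 0.4073, 0.1611]
orientation: [0.425, 3.112, 0.001]
contact_force: [-0.9, -1.8, 5.2]
grip_width: 0.0228
gripper_force: 49.5
```

```bash
python3 ob.py
```

```text
t 4.25 tcp [444.8 407.3 161.1] yaw 74.43 F [-0.9 -1.8  5.2] M [-0.491  0.141  0.112] w 22.8 g 49.5 j [-0.25  0.58 -0.81  1.77  0.49  1.01  0.05]
```

>>> send_rows([
  {"dx": 0, "dy": 0, "dz": 0, "rx": 0, "ry": 0, "rz": 4},
  {"dx": 0, "dy": 0, "dz": 0, "rx": 0, "ry": 0, "rz": 8},
  {"dx": 0, "dy": 0, "dz": 0, "rx": 0, "ry": 0, "rz": 12},
  {"dx": 0, "dy": 0, "dz": 0, "rx": 0, "ry": 0, "rz": 16},
  {"dx": 0, "dy": 0, "dz": 0, "rx": 0, "ry": 0, "rz": 20},
])

```text
clock: 4.67
tcp_pos: [0.4451, 0.407, 0.16]
orientation: [-0.125, 3.139, 0.001]
contact_force: [1.4, -0.9, -2.1]
grip_width: 0.0233
gripper_force: 48.8
```

```bash
python3 ob.py
```

```text
t 4.67 tcp [445.1 407.  160. ] yaw 94.58 F [ 1.4 -0.9 -2.1] M [ 0.082 -0.278 -0.033] w 23.3 g 48.8 j [-0.2   0.61 -0.89  1.77  0.54  1.03  0.36]
```

>>> send_rows([
  {"dx": 0, "dy": 0, "dz": 0, "rx": 0, "ry": 0, "rz": 4},
  {"dx": 0, "dy": 0, "dz": 0, "rx": 0, "ry": 0, "rz": 8},
  {"dx": 0, "dy": 0, "dz": 0, "rx": 0, "ry": 0, "rz": 12},
  {"dx": 0, "dy": 0, "dz": 0, "rx": 0, "ry": 0, "rz": 16},
  {"dx": 0, "dy": 0, "dz": 0, "rx": 0, "ry": 0, "rz": 20},
])

```text
clock: 5.08
tcp_pos: [0.4451, 0.407, 0.16]
orientation: [-0.669, 3.069, 0.0]
contact_force: [1.0, 0.3, -1.6]
grip_width: 0.0231
gripper_force: 48.8
```

```bash
python3 ob.py
```

```text
t 5.08 tcp [445.1 407.  160. ] yaw 114.58 F [ 1.   0.3 -1.6] M [ 0.104 -0.27  -0.058] w 23.1 g 48.8 j [-0.16  0.64 -0.96  1.76  0.6   1.06  0.67]
```

>>> send_rows([
  {"dx": 0, "dy": 0, "dz": 0, "rx": 0, "ry": 0, "rz": 2},
  {"dx": 0, "dy": 0, "dz": 0, "rx": 0, "ry": 0, "rz": 3.5},
  {"dx": 0, "dy": 0, "dz": 0, "rx": 0, "ry": 0, "rz": 4.5},
  {"dx": 0, "dy": 0, "dz": 0, "rx": 0, "ry": 0, "rz": 5},
])

```text
clock: 5.42
tcp_pos: [0.4449, 0.4069, 0.1599]
orientation: [-0.798, 3.038, -0.0]
contact_force: [2.4, 0.3, -3.9]
grip_width: 0.0231
gripper_force: 48.6
```

```bash
python3 ob.py
```

```text
t 5.42 tcp [444.9 406.9 159.9] yaw 119.44 F [ 2.4  0.3 -3.9] M [ 0.224 -0.39  -0.111] w 23.1 g 48.6 j [-0.15  0.65 -0.98  1.76  0.61  1.07  0.74]
```

>>> send_rows([
  {"dx": 0, "dy": 0, "dz": 0, "rx": 0, "ry": 0, "rz": 0.7},
  {"dx": 0, "dy": 0, "dz": 0, "rx": 0, "ry": 0, "rz": 1.3},
  {"dx": 0, "dy": 0, "dz": 0, "rx": 0, "ry": 0, "rz": 1.5},
])

```text
clock: 5.67
tcp_pos: [0.4447, 0.4069, 0.16]
orientation: [-0.838, 3.028, -0.001]
contact_force: [3.0, -0.2, -4.8]
grip_width: 0.0234
gripper_force: 48.3
```

```bash
python3 ob.py
```

```text
t 5.67 tcp [444.7 406.9 160. ] yaw 120.96 F [ 3.  -0.2 -4.8] M [ 0.196 -0.7   -0.099] w 23.4 g 48.3 j [-0.14  0.65 -0.99  1.76  0.61  1.07  0.76]
```

>>> send_rows([
  {"dx": 0, "dy": 0, "dz": 0, "rx": 0, "ry": 0, "rz": 0.6},
  {"dx": 0, "dy": 0, "dz": 0, "rx": 0, "ry": 0, "rz": 1},
  {"dx": 0, "dy": 0, "dz": 0, "rx": 0, "ry": 0, "rz": 1},
])

```text
clock: 5.92
tcp_pos: [0.4447, 0.4069, 0.1602]
orientation: [-0.865, 3.02, -0.001]
contact_force: [3.7, -0.1, -5.7]
grip_width: 0.0228
gripper_force: 48.3
```

```bash
python3 ob.py
```

```text
t 5.92 tcp [444.7 406.9 160.2] yaw 121.95 F [ 3.7 -0.1 -5.7] M [ 0.043 -0.75  -0.064] w 22.8 g 48.3 j [-0.14  0.65 -0.99  1.76  0.62  1.07  0.78]
```

>>> send_rows([
  {"dx": 0, "dy": 0, "dz": 4, "rx": 0, "ry": 0, "rz": 0},
  {"dx": 0, "dy": 0, "dz": 8, "rx": 0, "ry": 0, "rz": 0},
  {"dx": 0, "dy": 0, "dz": 12, "rx": 0, "ry": 0, "rz": 0},
  {"dx": 0, "dy": 0, "dz": 16, "rx": 0, "ry": 0, "rz": 0},
])

```text
clock: 6.25
tcp_pos: [0.4446, 0.407, 0.1769]
orientation: [-0.864, 3.02, -0.001]
contact_force: [4.1, -0.5, -5.0]
grip_width: 0.0229
gripper_force: 48.3
```

```bash
python3 ob.py
```

```text
t 6.25 tcp [444.6 407.  176.9] yaw 121.93 F [ 4.1 -0.5 -5. ] M [-0.058 -0.874 -0.028] w 22.9 g 48.3 j [-0.13  0.63 -1.    1.75  0.6   1.1   0.79]
```

>>> send_rows([
  {"dx": 0, "dy": 0, "dz": 8, "rx": 0, "ry": 0, "rz": 0},
  {"dx": 0, "dy": 0, "dz": 16, "rx": 0, "ry": 0, "rz": 0},
  {"dx": 0, "dy": 0, "dz": 24, "rx": 0, "ry": 0, "rz": 0},
  {"dx": 0, "dy": 0, "dz": 32, "rx": 0, "ry": 0, "rz": 0},
  {"dx": 0, "dy": 0, "dz": 32, "rx": 0, "ry": 0, "rz": 0},
])

```text
clock: 6.67
tcp_pos: [0.4448, 0.4074, 0.2104]
orientation: [-0.863, 3.019, -0.0]
contact_force: [2.5, -2.4, -1.7]
grip_width: 0.0233
gripper_force: 48.9
```

Run:
```python
from ob import *
from meas import head
st()
for n in('side','top'):
    f=cam(n);cv2.imwrite(f'pics/{n}1.png',f['frame']);np.savez(n+'1.npz',c=cloud(f),f=f['frame'])
    if n=='side': cv2.imwrite('pics/c1.png',cv2.resize(f['frame'][120:300,130:310],None,fx=3,fy=3))
st()
```

```text
t 6.67 tcp [444.8 407.4 210.4] yaw 121.92 F [ 2.5 -2.4 -1.7] M [-0.657 -0.611 -0.044] w 23.3 g 48.9 j [-0.11  0.6  -1.03  1.72  0.56  1.15  0.82]
 t 6.77 tcp [444.6 407.2 209. ] yaw 121.93 F [ 4.3 -1.4 -0.9] M [-0.393 -0.814 -0.056] w 23.0 g 48.8 j [-0.11  0.6  -1.03  1.72  0.56  1.15  0.82]
```

View pics/c1.png

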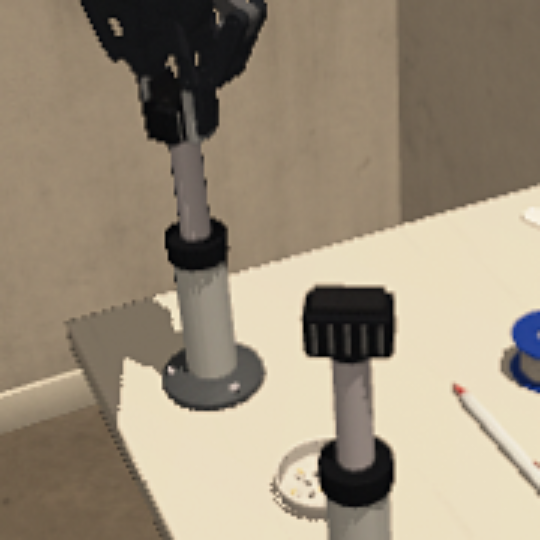

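The crop shows the inner section drawn out, with its head still gripped at (180,110) in the crop. The guide head is at (348,322). Next I measure both pad heights.

Run:
```python
from ob import *
f=cam('wrist');cv2.imwrite('pics/w1.png',f['frame']);c=cloud(f);np.savez('w1.npz',c=c,f=f['frame'])
for n,c in(('w',c),('side',np.load('side1.npz')['c']),('top',np.load('top1.npz')['c'])):
    P=c.reshape(-1,3)
    for k,q in(('S',(.4447,.4072)),('G',(.4485,.1673))):
        m=(np.linalg.norm(P[:,:2]-q,axis=1)<.009)&(P[:,2]>.2)&(P[:,2]<.36)
        z=P[m,2]*1000
        print(n,k,m.sum(),np.histogram(z,bins=np.arange(222,246,2))[0],np.median(z) if m.any() else '')
st()
```

```text
w S 1826 [  0   0   0   2 948 874   1   0   0   0   0] 231.97310800640702
w G 0 [0 0 0 0 0 0 0 0 0 0 0] 
side S 19 [ 0  0  0  0  5 14  0  0  0  0  0] 232.40458926129682
side G 94 [ 0  1  7  7 44 35  0  0  0  0  0] 231.7019766014585
top S 0 [0 0 0 0 0 0 0 0 0 0 0] 
top G 6 [0 0 0 0 4 2 0 0 0 0 0] 230.9966966749995
 t 6.82 tcp [444.7 407.2 208.7] yaw 121.93 F [ 3.6 -1.7 -2.3] M [-0.349 -0.853 -0.095] w 23.3 g 48.8 j [-0.11  0.6  -1.03  1.72  0.56  1.15  0.82]
```

View pics/w1.png

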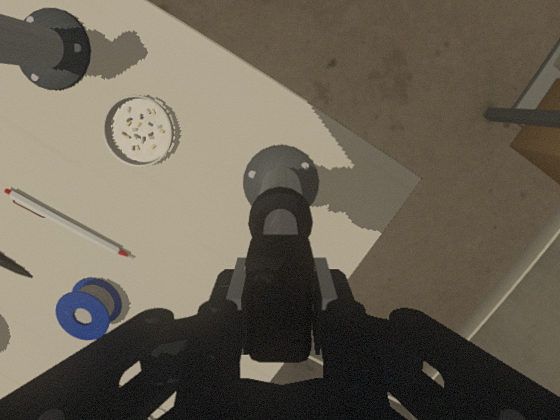

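Run:
```python
import numpy as np
for n in('w0','side0','top0','side1','top1','w1'):
    P=np.load(n+'.npz')['c'].reshape(-1,3)
    for k,q in(('S',(.4447,.4072)),('G',(.4485,.1673))):
        m=(np.linalg.norm(P[:,:2]-q,axis=1)<.011)&(P[:,2]>.178)&(P[:,2]<.24)&~((n[-1]=='1')&(P[:,2]<.22))&~((k=='G')&(P[:,2]<.225))
        if m.sum()>3: print(n,k,m.sum(),(np.percentile(P[m,2],[25,50,75])*1000).round(1))
```

```text
w0 S 655 [184.3 184.9 185.4]
side0 S 65 [182.4 183.6 184.2]
side0 G 135 [230.2 231.7 232.3]
top0 S 101 [183.3 184.7 185.6]
top0 G 119 [231.4 232.5 233.2]
side1 S 26 [231.8 232.3 232.6]
side1 G 135 [230.5 231.6 232.2]
top1 G 15 [231.  232.1 233.7]
w1 S 2656 [231.5 231.9 232.3]
```

>>> send_rows([
  {"dx": 0, "dy": 0, "dz": 0.5, "rx": 0, "ry": 0, "rz": -2},
  {"dx": 0, "dy": 0, "dz": 0.5, "rx": 0, "ry": 0, "rz": -4},
  {"dx": 0, "dy": 0, "dz": 0.5, "rx": 0, "ry": 0, "rz": -6},
  {"dx": 0, "dy": 0, "dz": 0.5, "rx": 0, "ry": 0, "rz": -8},
  {"dx": 0, "dy": 0, "dz": 0.5, "rx": 0, "ry": 0, "rz": -10},
])

```text
clock: 7.23
tcp_pos: [0.4446, 0.4071, 0.2085]
orientation: [-0.596, 3.085, 0.0]
contact_force: [3.5, -0.6, -2.9]
grip_width: 0.0236
gripper_force: 48.5
```

```bash
python3 ob.py
```

```text
t 7.23 tcp [444.6 407.1 208.5] yaw 111.86 F [ 3.5 -0.6 -2.9] M [-0.262 -0.968  0.062] w 23.6 g 48.5 j [-0.14  0.58 -0.99  1.72  0.53  1.13  0.67]
```

>>> send_rows([
  {"dx": 0, "dy": 0, "dz": 0, "rx": 0, "ry": 0, "rz": -2},
  {"dx": 0, "dy": 0, "dz": 0, "rx": 0, "ry": 0, "rz": -4},
  {"dx": 0, "dy": 0, "dz": 0, "rx": 0, "ry": 0, "rz": -6},
  {"dx": 0, "dy": 0, "dz": 0, "rx": 0, "ry": 0, "rz": -8},
  {"dx": 0, "dy": 0, "dz": 0, "rx": 0, "ry": 0, "rz": -10},
])

```text
clock: 7.65
tcp_pos: [0.4446, 0.4071, 0.2085]
orientation: [-0.325, 3.125, 0.0]
contact_force: [4.5, -1.7, -2.9]
grip_width: 0.0237
gripper_force: 48.5
```

```bash
python3 ob.py
```

```text
t 7.65 tcp [444.6 407.1 208.5] yaw 101.86 F [ 4.5 -1.7 -2.9] M [-0.243 -0.955  0.081] w 23.7 g 48.5 j [-0.16  0.57 -0.95  1.72  0.51  1.12  0.51]
```

>>> send_rows([
  {"dx": 0, "dy": 0, "dz": 0, "rx": 0, "ry": 0, "rz": -1.5},
  {"dx": 0, "dy": 0, "dz": 0, "rx": 0, "ry": 0, "rz": -3},
])

```text
clock: 7.82
tcp_pos: [0.4446, 0.4071, 0.2085]
orientation: [-0.243, 3.132, 0.0]
contact_force: [4.2, -1.1, -4.1]
grip_width: 0.0233
gripper_force: 48.3
```

```bash
python3 ob.py
```

```text
t 7.82 tcp [444.6 407.1 208.5] yaw 98.86 F [ 4.2 -1.1 -4.1] M [-0.199 -1.035  0.12 ] w 23.3 g 48.3 j [-0.17  0.56 -0.94  1.72  0.5   1.12  0.47]
```

>>> send_rows([
  {"dx": 0, "dy": 0, "dz": 0, "rx": 0, "ry": 0, "rz": -1.5},
  {"dx": 0, "dy": 0, "dz": 0, "rx": 0, "ry": 0, "rz": -3},
])

```text
clock: 7.98
tcp_pos: [0.4445, 0.4071, 0.2086]
orientation: [0.159, -3.137, 0.0]
contact_force: [4.5, -1.2, -4.9]
grip_width: 0.0231
gripper_force: 48.1
```

```bash
python3 ob.py
```

```text
t 7.98 tcp [444.5 407.1 208.6] yaw 95.82 F [ 4.5 -1.2 -4.9] M [-0.143 -1.068  0.054] w 23.1 g 48.1 j [-0.17  0.56 -0.93  1.72  0.49  1.11  0.42]
```

>>> send_rows([
  {"dx": 0, "dy": 0, "dz": 0.4, "rx": 0, "ry": 0, "rz": -1},
  {"dx": 0, "dy": 0, "dz": 0.4, "rx": 0, "ry": 0, "rz": -2},
])

```text
clock: 8.15
tcp_pos: [0.4445, 0.407, 0.209]
orientation: [0.105, -3.14, 0.0]
contact_force: [3.7, -0.4, -6.4]
grip_width: 0.0233
gripper_force: 48.0
```

```bash
python3 ob.py
```

```text
t 8.15 tcp [444.5 407.  209. ] yaw 93.85 F [ 3.7 -0.4 -6.4] M [-0.116 -1.168  0.029] w 23.3 g 48.0 j [-0.18  0.55 -0.92  1.72  0.49  1.11  0.39]
```

>>> send_rows([
  {"dx": 0, "dy": 0, "dz": 0, "rx": 0, "ry": 0, "rz": -1},
  {"dx": 0, "dy": 0, "dz": 0, "rx": 0, "ry": 0, "rz": -2},
])

```text
clock: 8.32
tcp_pos: [0.4445, 0.4071, 0.2091]
orientation: [0.05, -3.141, 0.0]
contact_force: [4.4, -0.3, -5.3]
grip_width: 0.0234
gripper_force: 48.0
```

```bash
python3 ob.py
```

```text
t 8.32 tcp [444.5 407.1 209.1] yaw 91.84 F [ 4.4 -0.3 -5.3] M [-0.055 -1.165  0.036] w 23.4 g 48.0 j [-0.18  0.55 -0.91  1.72  0.48  1.11  0.36]
```

>>> send_rows([
  {"dx": 0, "dy": 0, "dz": 0, "rx": 0, "ry": 0, "rz": -1},
  {"dx": 0, "dy": 0, "dz": 0, "rx": 0, "ry": 0, "rz": -2},
])

```text
clock: 8.48
tcp_pos: [0.4445, 0.4071, 0.2091]
orientation: [-0.004, -3.142, 0.0]
contact_force: [4.9, -0.1, -6.0]
grip_width: 0.0233
gripper_force: 48.0
```

```bash
python3 ob.py
```

```text
t 8.48 tcp [444.5 407.1 209.1] yaw 89.84 F [ 4.9 -0.1 -6. ] M [-0.093 -1.161  0.092] w 23.3 g 48.0 j [-0.19  0.55 -0.91  1.72  0.48  1.11  0.33]
```

>>> send_rows([
  {"dx": 0, "dy": 0, "dz": 0, "rx": 0, "ry": 0, "rz": -1},
  {"dx": 0, "dy": 0, "dz": 0, "rx": 0, "ry": 0, "rz": -2},
])

```text
clock: 8.65
tcp_pos: [0.4445, 0.4071, 0.2092]
orientation: [-0.059, -3.141, 0.0]
contact_force: [5.4, -0.8, -5.9]
grip_width: 0.0229
gripper_force: 48.0
```

```bash
python3 ob.py
```

```text
t 8.65 tcp [444.5 407.1 209.2] yaw 87.83 F [ 5.4 -0.8 -5.9] M [-0.135 -1.176  0.151] w 22.9 g 48.0 j [-0.19  0.55 -0.9   1.72  0.47  1.1   0.3 ]
```

```bash
cat > avg.py <<'E'
from ob import *
L=[]
for i in range(5):
    r.grab_frame('wrist'); o=r.get_obs(); L.append([o['moment'][2],*o['contact_force']])
L=np.array(L);st();print('Mz',L[:,0].round(3),'mean',L[:,0].mean().round(3),'F',L[:,1:].mean(0).round(1))
E
python3 avg.py
```

```text
t 8.9 tcp [444.5 407.1 209.2] yaw 87.91 F [ 4.8 -1.8 -5.6] M [-0.17  -1.048 -0.06 ] w 23.1 g 48.2 j [-0.19  0.55 -0.9   1.72  0.47  1.1   0.3 ]
Mz [ 0.013 -0.036 -0.045 -0.101 -0.06 ] mean -0.046 F [ 4.9 -1.  -5.3]
```

>>> send_rows([
  {"dx": 0, "dy": 0, "dz": 0, "rx": 0, "ry": 0, "rz": -1},
  {"dx": 0, "dy": 0, "dz": 0, "rx": 0, "ry": 0, "rz": -2},
])

```text
clock: 9.07
tcp_pos: [0.4445, 0.4071, 0.2092]
orientation: [-0.114, -3.139, -0.0]
contact_force: [4.8, -0.1, -5.4]
grip_width: 0.0232
gripper_force: 48.0
```

```bash
python3 avg.py
```

```text
t 9.32 tcp [444.5 407.1 209.2] yaw 85.93 F [ 4.5 -1.2 -5.2] M [-0.178 -1.111 -0.1  ] w 23.3 g 48.2 j [-0.2   0.54 -0.89  1.72  0.47  1.1   0.27]
Mz [ 0.025  0.016 -0.113 -0.084 -0.1  ] mean -0.051 F [ 4.8 -0.9 -4.9]
```

>>> send_rows([
  {"dx": 0, "dy": 0, "dz": 0, "rx": 0, "ry": 0, "rz": -1},
])

```text
clock: 9.4
tcp_pos: [0.4444, 0.4072, 0.2092]
orientation: [-0.139, -3.138, -0.0]
contact_force: [3.8, -1.0, -4.5]
grip_width: 0.0234
gripper_force: 48.0
```

```bash
python3 ob.py
```

```text
t 9.4 tcp [444.4 407.2 209.2] yaw 84.93 F [ 3.8 -1.  -4.5] M [-0.224 -1.122  0.163] w 23.4 g 48.0 j [-0.2   0.54 -0.89  1.72  0.46  1.1   0.25]
```

>>> send_rows([
  {"dx": 0, "dy": 0, "dz": 0, "rx": 0, "ry": 0, "rz": -1},
])

```text
clock: 9.48
tcp_pos: [0.4444, 0.4072, 0.2092]
orientation: [-0.168, -3.137, -0.0]
contact_force: [4.2, -1.9, -5.3]
grip_width: 0.0233
gripper_force: 48.0
```

```bash
python3 ob.py
```

```text
t 9.48 tcp [444.4 407.2 209.2] yaw 83.86 F [ 4.2 -1.9 -5.3] M [-0.191 -1.078  0.172] w 23.3 g 48.0 j [-0.2   0.54 -0.88  1.72  0.46  1.1   0.23]
```

>>> send_rows([
  {"dx": 0, "dy": 0, "dz": 0, "rx": 0, "ry": 0, "rz": -1},
])

```text
clock: 9.57
tcp_pos: [0.4443, 0.4072, 0.2092]
orientation: [-0.196, -3.135, -0.0]
contact_force: [5.0, -1.5, -5.0]
grip_width: 0.0235
gripper_force: 48.0
```

```bash
python3 ob.py
```

```text
t 9.57 tcp [444.3 407.2 209.2] yaw 82.86 F [ 5.  -1.5 -5. ] M [-0.208 -1.096  0.204] w 23.5 g 48.0 j [-0.2   0.54 -0.88  1.72  0.46  1.1   0.22]
```

>>> send_rows([
  {"dx": 0, "dy": 0, "dz": 0, "rx": 0, "ry": 0, "rz": -1},
])

```text
clock: 9.65
tcp_pos: [0.4443, 0.4072, 0.2092]
orientation: [-0.223, -3.133, -0.0]
contact_force: [4.2, -0.6, -5.7]
grip_width: 0.0233
gripper_force: 48.0
```

```bash
python3 ob.py
```

```text
t 9.65 tcp [444.3 407.2 209.2] yaw 81.86 F [ 4.2 -0.6 -5.7] M [-0.218 -1.076  0.194] w 23.3 g 48.0 j [-0.21  0.54 -0.87  1.72  0.46  1.1   0.2 ]
```

>>> send_rows([
  {"dx": 0, "dy": 0, "dz": 0, "rx": 0, "ry": 0, "rz": -1},
])

```text
clock: 9.73
tcp_pos: [0.4443, 0.4072, 0.2092]
orientation: [-0.25, -3.131, 0.0]
contact_force: [4.3, -0.9, -5.1]
grip_width: 0.0232
gripper_force: 48.0
```

```bash
python3 ob.py
```

```text
t 9.73 tcp [444.3 407.2 209.2] yaw 80.86 F [ 4.3 -0.9 -5.1] M [-0.165 -0.976  0.238] w 23.2 g 48.0 j [-0.21  0.54 -0.87  1.72  0.45  1.1   0.19]
```

>>> send_rows([
  {"dx": 0, "dy": 0, "dz": 0, "rx": 0, "ry": 0, "rz": -1},
])

```text
clock: 9.82
tcp_pos: [0.4442, 0.4073, 0.2092]
orientation: [-0.277, -3.129, 0.0]
contact_force: [3.3, -1.3, -4.3]
grip_width: 0.0234
gripper_force: 48.0
```

```bash
python3 ob.py
```

```text
t 9.82 tcp [444.2 407.3 209.2] yaw 79.87 F [ 3.3 -1.3 -4.3] M [-0.289 -0.895  0.226] w 23.4 g 48.0 j [-0.21  0.53 -0.87  1.72  0.45  1.1   0.17]
```

>>> send_rows([
  {"dx": 0, "dy": 0, "dz": 0, "rx": 0, "ry": 0, "rz": -1},
])

```text
clock: 9.9
tcp_pos: [0.4442, 0.4073, 0.2092]
orientation: [-0.305, -3.126, 0.0]
contact_force: [2.8, -2.1, -4.9]
grip_width: 0.0236
gripper_force: 48.0
```

```bash
python3 ob.py
```

```text
t 9.9 tcp [444.2 407.3 209.2] yaw 78.87 F [ 2.8 -2.1 -4.9] M [-0.2   -0.948  0.298] w 23.6 g 48.0 j [-0.21  0.53 -0.86  1.72  0.45  1.09  0.16]
```

>>> send_rows([
  {"dx": 0, "dy": 0, "dz": 0, "rx": 0, "ry": 0, "rz": -0.7},
])

```text
clock: 9.98
tcp_pos: [0.4441, 0.4073, 0.2092]
orientation: [-0.324, -3.125, -0.0]
contact_force: [3.5, -1.1, -3.1]
grip_width: 0.0231
gripper_force: 48.0
```

```bash
python3 ob.py; python3 avg.py
```

```text
t 9.98 tcp [444.1 407.3 209.2] yaw 78.18 F [ 3.5 -1.1 -3.1] M [-0.17  -0.859  0.297] w 23.1 g 48.0 j [-0.22  0.53 -0.86  1.73  0.45  1.09  0.15]
 t 10.23 tcp [444.2 407.3 209.2] yaw 78.25 F [ 2.5 -0.6 -3.2] M [-0.184 -0.733  0.223] w 23.3 g 48.0 j [-0.22  0.53 -0.86  1.72  0.45  1.09  0.15]
Mz [0.234 0.226 0.133 0.142 0.223] mean 0.192 F [ 2.9 -0.9 -4.2]
```

>>> send_rows([
  {"dx": 0, "dy": 0, "dz": 0, "rx": 0, "ry": 0, "rz": 0},
  {"dx": 0, "dy": 0, "dz": 0, "rx": 0, "ry": 0, "rz": 0},
  {"dx": 0, "dy": 0, "dz": 0, "rx": 0, "ry": 0, "rz": 0},
  {"dx": 0, "dy": 0, "dz": 0, "rx": 0, "ry": 0, "rz": 0},
  {"dx": 0, "dy": 0, "dz": 0, "rx": 0, "ry": 0, "rz": 0},
], jaw=70)

```text
clock: 10.65
tcp_pos: [0.4443, 0.4076, 0.2095]
orientation: [-0.321, -3.125, -0.001]
contact_force: [-0.0, -0.9, -0.9]
grip_width: 0.0703
gripper_force: 0.0
```

>>> send_rows([
  {"dx": 0, "dy": 0, "dz": 15, "rx": 0, "ry": 0, "rz": 0},
  {"dx": 0, "dy": 0, "dz": 35, "rx": 0, "ry": 0, "rz": 0},
  {"dx": 0, "dy": 0, "dz": 60, "rx": 0, "ry": 0, "rz": 0},
  {"dx": 0, "dy": 0, "dz": 85, "rx": 0, "ry": 0, "rz": 0},
  {"dx": 0, "dy": 0, "dz": 100, "rx": 0, "ry": 0, "rz": 0},
])

```text
clock: 11.07
tcp_pos: [0.4445, 0.4082, 0.3121]
orientation: [0.321, 3.124, 0.004]
contact_force: [-0.3, 1.4, -0.4]
grip_width: 0.07
gripper_force: 0.0
```

>>> send_rows([
  {"dx": 0, "dy": 0, "dz": 0, "rx": 0, "ry": 0, "rz": 0},
  {"dx": 0, "dy": 0, "dz": 0, "rx": 0, "ry": 0, "rz": 0},
  {"dx": 0, "dy": 0, "dz": 0, "rx": 0, "ry": 0, "rz": 0},
])

```text
clock: 11.32
tcp_pos: [0.4442, 0.4067, 0.3083]
orientation: [-0.322, -3.124, 0.002]
contact_force: [-1.1, -0.8, -0.8]
grip_width: 0.0698
gripper_force: 0.0
```

Run:
```python
from ob import *
from meas import head
st()
for n in('wrist','side','top'):
    f=cam(n);P=cloud(f).reshape(-1,3)
    if n=='side': cv2.imwrite('pics/c2.png',cv2.resize(f['frame'][120:300,130:310],None,fx=3,fy=3))
    for k,q in(('S',(.4447,.4072)),('G',(.4485,.1673))):
        m=(np.linalg.norm(P[:,:2]-q,axis=1)<.011)&(P[:,2]>.21)&(P[:,2]<.26)
        if m.sum()>3: print(n,k,m.sum(),(np.percentile(P[m,2],[25,50,75])*1000).round(1))
    if n=='wrist':
        m=(P[:,2]>.2)&(P[:,2]<.25)&(np.linalg.norm(P[:,:2]-[.445,.407],axis=1)<.035)
        head(f['frame'],np.where(m[:,None],P,np.nan).reshape(420,560,3),(0,0,560,420),.2)
st()
```

```text
t 11.32 tcp [444.2 406.7 308.3] yaw 78.24 F [-1.1 -0.8 -0.8] M [-0.003 -0.015  0.02 ] w 69.8 g 0.0 j [-0.18  0.44 -0.91  1.61  0.36  1.27  0.22]
wrist S 961 [231.4 232.  232.5]
n 1868 ztop 0.2331 med 0.2318 ctr 445.2 407.4 size 22.0 41.7 long axis deg 171.8
side S 76 [227.4 230.4 231.1]
side G 142 [228.8 231.6 232.2]
top G 118 [231. 232. 233.]
 t 11.47 tcp [444.2 406.6 307.9] yaw 78.24 F [-0.1  0.   0.4] M [0.011 0.011 0.051] w 70.2 g 0.0 j [-0.18  0.44 -0.91  1.61  0.36  1.27  0.22]
```

View pics/c2.png

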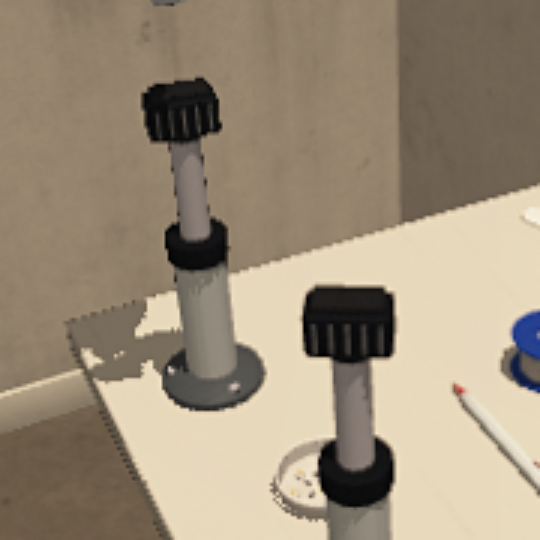

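The released post stands locked, its head at (180,108) in the crop. The pads measure 232.0 mm against about 232.3 mm for the guide, and the gripper is clear above.

```bash
python3 -c "
from bench import r
print(r.hand_in())"
```

```text
the job is handed in; nothing more can be done
None
```

I loosened the shorter post, drew it up to within about 0.5 mm of the taller one, locked it at about 0.2 N m over free turning (the top of the right range; the head turned back slightly on release), let go and handed in at about 11.5 s; the hand-in gave no verdict.

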